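# Unstack a test kit onto its layout tray

### The arm

A 6-joint arm with a two-finger parallel gripper is mounted at the origin on a cart in front of the work surface, level with it; the furniture and walls round the work are solid. World frame = base frame: x ahead of the robot, y to its left, z up, the work surface at z = 0. Lengths are in m, angles in rad, forces in N, time in s.
With the tool pointing down it reaches from about 0.275 to 1 m from the base axis. Payload 8.4 kg.
Tool frame: the origin (TCP) lies at the centre of the arm's flange, where the gripper is bolted on; the fingertips stand 173 mm ahead of it and the grasp point (between the pads) lies 155 mm ahead of it; z points along the fingers, y is the line along which they close (so a half turn about z gives the same grasp; the last joint's range is limited). The gripper opens to 85 mm and grips with 20 to 120 N. Pads are 22 mm wide; open, the fingers measure 114 mm over their backs; the gripper's body (76 mm by 85 mm) begins 54 mm behind the grasp point. The pads swing forward as they close: fully open they stand 13 mm farther back than shut.
Start: joints at [-1.146, 0.353, 1.633, -0, 1.155, -0.002], TCP at [0.259, -0.569, 0.405] pointing down, gripper open.
Joint ranges: [-2.63, 2.63], [-0.92, 2.1], [0.06, 2.66], [-1.3, 4.44], [0, 2.69], [-3.02, 3.02]. Speed limits (rad/s): [2.22, 2.22, 2.79, 3.14, 3.14, 3.14].

### API

Orientations are given as a unit quaternion [w, x, y, z].
In Python, from workcell import manip gives the robot as it stands. Calls block until the motion is done:
- manip.reach(position, orientation): joint-space move of the TCP to a pose.
- manip.line_to(position, attitude=None, vel=0.15): straight line of the TCP; attitude=None keeps the orientation; vel is the mean speed in m/s.
- manip.move_j(angles): joint-space move.
- manip.set_gripper(opening): finger opening in m; the grip force is fixed at half the most; returns when the fingers have stopped.
- manip.hold(seconds).
- manip.solve_ik(position, orientation): joint angles nearest the present ones, or None.
- manip.get_obs(): the state.
- manip.read_camera(name): name is "scene" or "top" or "wrist"; returns a dict with "pixels" (480x640x3 uint8, red, green, blue), "fx", "fy", "cx", "cy" (pixels), "T" (4x4, takes a point from camera to world coordinates). Camera axes: x right, y down, z forward; pixel columns grow to the right and rows downward; lengths in m; the calibration is good to about 2 mm. A picture is of the moment at which its call begins. There is no depth.
A pose or a line that the arm cannot do raises manip.MotionError and nothing moves.
- manip.hand_in(): hands the job in; it is judged then, once.
The state is a dict: "clock": time; "qpos": joint angles; "joint_velocities": joint speeds; "joint_efforts": joint torques, N m; "tcp_pos": TCP position; "ee_rot": TCP orientation; "contact_force": force on the tool from outside, world axes, zero at the start; "ft_torque": the same for the moment, N m; "grip_width": finger opening in m; "grip_force": force on a finger pad.
Only numpy, scipy, OpenCV 4.12 (cv2) and the standard library are available. Lean on these libraries where they do the work, as an engineer would, in place of code of your own. Each camera call takes 0.05 s, during which the arm holds its last target. There are 200 camera calls.

### The job

Take the stack of kit parts apart and lay out the kit on the grey tray: set the sample cup, the orange carton, the tan carton and the blue slide case each upright and flat on the tile that carries its own drawn outline (matching colour and shape; the cup on the round one), centred on the drawing and lined up with it. Never tip a part over on the way, and leave the blue-capped bottle and the label roll where they stand.

Things in the scene. Friction and masses are not known exactly. Their poses are not given: they have to be found in the camera images.
- cup: small pale grey-white open sample cup, round, 47 mm across the 5 mm high rim lip, 42 mm across the straight wall below it, 39 mm tall, 50 g; origin at the centre of its underside, z up. Starts mouth up on top of the orange carton
- orange_carton: closed orange carton, 51 (x) x 62 (y) x 36 (z) mm, 80 g; origin at the centre of its underside, y along its longer horizontal edge, z up. Starts on top of the tan carton
- tan_carton: closed cream-tan carton with a dark blue band, 51 (x) x 90 (y) x 45 (z) mm, 120 g; origin at the centre of its underside, y along its longest edge, z up. Starts on top of the blue case
- slide_case: flat closed blue plastic slide case with a black parting line (does not open), 62 (x) x 118 (y) x 26 (z) mm, 150 g; origin at the centre of its underside, y along its longest edge, z up. Starts at the bottom of the stack, on the worktop; a fixed drawer unit about 0.17 m tall stands behind the stack, its half-open drawer at least 40 mm beyond the case
- tile_ring: fixed white tile, 98 (x) x 130 (y) x 3 mm, one of four lying two by two, edges parallel, 106 mm apart in x and 136 mm apart in y, in a shallow grey tray with a rim 7 mm high (rim top is 1 mm above the tile top); origin at the centre of its underside, z up, its top is 3 mm above the origin and about 6 mm above the worktop. Drawn on it, at its centre: a grey disc with a black outline, 55 mm across; the place of the cup
- tile_orange: fixed white tile, 98 (x) x 130 (y) x 3 mm, one of four lying two by two, edges parallel, 106 mm apart in x and 136 mm apart in y, in a shallow grey tray with a rim 7 mm high (rim top is 1 mm above the tile top); origin at the centre of its underside, z up, its top is 3 mm above the origin and about 6 mm above the worktop. Drawn on it, at its centre: an orange rectangle with a black outline, 59 (x) x 70 (y) mm; the place of the orange carton
- tile_tan: fixed white tile, 98 (x) x 130 (y) x 3 mm, one of four lying two by two, edges parallel, 106 mm apart in x and 136 mm apart in y, in a shallow grey tray with a rim 7 mm high (rim top is 1 mm above the tile top); origin at the centre of its underside, z up, its top is 3 mm above the origin and about 6 mm above the worktop. Drawn on it, at its centre: a tan (pale brown) rectangle with a black outline, 59 (x) x 98 (y) mm; the place of the tan carton
- tile_blue: fixed white tile, 98 (x) x 130 (y) x 3 mm, one of four lying two by two, edges parallel, 106 mm apart in x and 136 mm apart in y, in a shallow grey tray with a rim 7 mm high (rim top is 1 mm above the tile top); origin at the centre of its underside, z up, its top is 3 mm above the origin and about 6 mm above the worktop. Drawn on it, at its centre: a blue rectangle with a black outline, 70 (x) x 126 (y) mm; the place of the blue slide case
- bottle: bystander: white bottle with a blue cap, 67 mm across, 125 mm tall, standing loose left of the stack; origin at the centre of its underside
- paper_roll: bystander: white label roll standing on end, 60 mm across, 50 mm tall, loose, behind the tray; origin at the centre of its underside

How it is judged:
By the outcome, as a careful person would: the job done as asked, in the order asked, and still so for the second after the job is handed in, with the robot touching nothing.
It also fails if it takes over 125 s, if anything falls off the work surface, if the arm or the gripper's body presses on something with over 40 N, if the wrist force passes 120 N, or if a joint passes its speed limit or range.

## Working session

There is one attempt and no reset: what is moved stays moved. The work goes in short steps, each a Python script; the robot and the scene stay as the last script left them, time stands still between calls to the robot, and variables do not carry over. Pictures are saved under pics/ and viewed, at most 14 in all, crops included, and the job is handed in when it is done.

```bash
mkdir -p pics; ls; python3 - <<'E'
from workcell import manip
import cv2,numpy as np
np.set_printoptions(precision=4,suppress=True)
for n in("top","scene"):
    c=manip.read_camera(n);cv2.imwrite(f"pics/{n}0.png",c["pixels"][:,:,::-1]);print(n,c["fx"],c["fy"],c["cx"],c["cy"]);print(c["T"])
o=manip.get_obs();print(o)
E
```

```text
pics
top 561.6923328355916 561.6923328355916 324.9704942905271 247.90498873695026
[[-0.0279 -0.9813  0.1905  0.3492]
 [-0.9996  0.0294  0.0052  0.0109]
 [-0.0107 -0.1903 -0.9817  1.3143]
 [ 0.      0.      0.      1.    ]]
scene 468.78083535208197 468.78083535208197 320.3799591501148 238.39451386106634
[[-0.7356 -0.4097  0.5394 -0.1089]
 [-0.6774  0.4421 -0.5879  0.7861]
 [ 0.0024 -0.7979 -0.6028  0.8681]
 [ 0.      0.      0.      1.    ]]
{'clock': 0.1, 'qpos': array([-1.1464,  0.3536,  1.6341,  0.    ,  1.1552, -0.0024]), 'joint_velocities': array([-0.0005, -0.0015, -0.0018,  0.0007, -0.0009, -0.0011]), 'joint_efforts': array([ -0.0013, -60.6355, -34.2821,  -0.0001,   0.004 ,  -0.    ]), 'tcp_pos': array([ 0.2586, -0.5687,  0.404 ]), 'ee_rot': array([-0.0006,  0.9773,  0.2118, -0.0001]), 'contact_force': array([ 0.4075, -0.2092,  0.3028]), 'ft_torque': array([-0.0167, -0.0032,  0.0174]), 'grip_force': 0.0, 'grip_width': 0.08560267013149808}
```

View pics/top0.png

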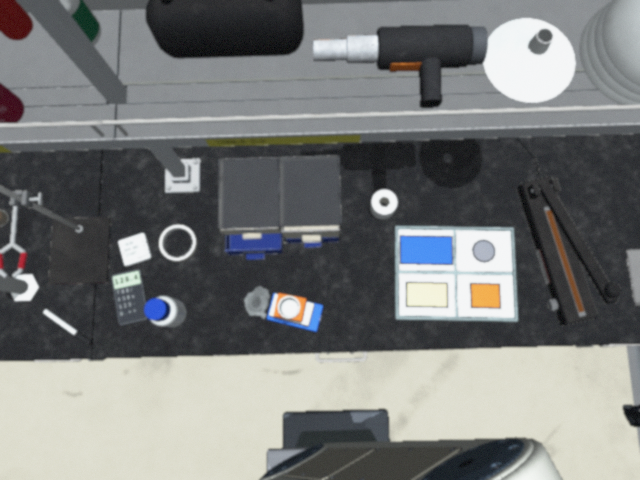

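View pics/scene0.png

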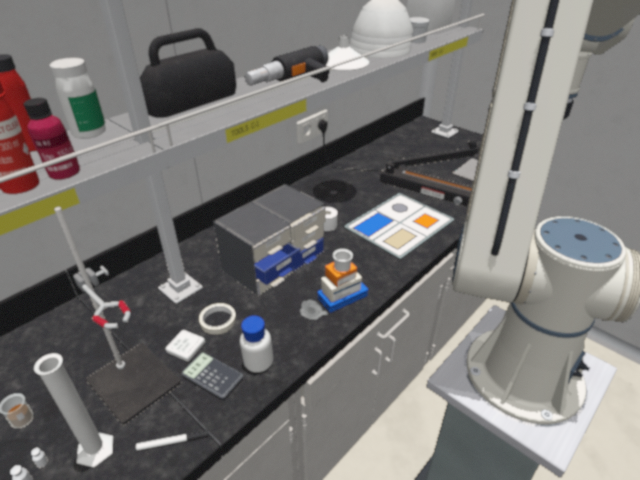

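The top view shows the stack at about (295,310) and the tray at (395–517, 227–320): blue upper left, ring upper right, tan lower left, orange lower right. The drawer is at (260,243) and the roll at (384,203). The scene view shows the stack at (343,280), with a grey crumpled item beside it.

```bash
cat > h.py <<'E'
from workcell import manip
import cv2, numpy as np
from scipy.spatial.transform import Rotation as R
np.set_printoptions(precision=4,suppress=True)
def onplane(c,uv,z):
    uv=np.atleast_2d(uv).astype(float)
    d=np.c_[(uv[:,0]-c["cx"])/c["fx"],(uv[:,1]-c["cy"])/c["fy"],np.ones(len(uv))]@c["T"][:3,:3].T
    o=c["T"][:3,3]; return (o+d*((z-o[2])/d[:,2])[:,None])[:,:2]
def project(c,p):
    q=(np.atleast_2d(p)-c["T"][:3,3])@c["T"][:3,:3]
    return np.c_[q[:,0]/q[:,2]*c["fx"]+c["cx"],q[:,1]/q[:,2]*c["fy"]+c["cy"]]
RANGES=dict(blue=((100,120,60),(125,255,255)),orange=((8,150,120),(18,255,255)),tan=((15,25,120),(32,110,255)))
def blobs(c,lo,hi,amin=100):
    m=cv2.inRange(cv2.cvtColor(c["pixels"],cv2.COLOR_RGB2HSV),lo,hi)
    m=cv2.morphologyEx(m,cv2.MORPH_OPEN,np.ones((3,3),np.uint8))
    return [k[:,0,:] for k in cv2.findContours(m,cv2.RETR_EXTERNAL,cv2.CHAIN_APPROX_NONE)[0] if cv2.contourArea(k)>amin]
def rect(c,k,z):
    """min-area rectangle on plane z: centre, (long, short) mm, yaw of long edge relative to +y"""
    p=onplane(c,k,z); (ctr,s,a)=cv2.minAreaRect((p*1000).astype(np.float32))
    a=np.radians(a)
    if s[0]<s[1]: a+=np.pi/2
    yaw=(a-np.pi/2+np.pi/2)%np.pi-np.pi/2
    return np.array(ctr)/1000,np.sort(s)[::-1],yaw
def down(phi):
    """tool down, closing line (tool y) at world angle phi from +x"""
    y=np.array([np.cos(phi),np.sin(phi),0]); z=np.array([0,0,-1.]); x=np.cross(y,z)
    q=R.from_matrix(np.c_[x,y,z]).as_quat(); return q[[3,0,1,2]]
def save(c,n,roi=None,s=1):
    im=c["pixels"][:,:,::-1]
    if roi: im=im[roi[1]:roi[3],roi[0]:roi[2]]
    cv2.imwrite("pics/"+n,cv2.resize(im,None,fx=s,fy=s,interpolation=cv2.INTER_CUBIC))
E
python3 - <<'E'
from h import *
c=manip.read_camera("top")
for n,(lo,hi) in RANGES.items():
    for k in blobs(c,lo,hi,60):
        if k[:,1].mean()>200: print(n,k.mean(0),rect(c,k,0.006))
# shelf front edge: top row~122@x 300 ; print rays at few heights
for z in (0.3,0.4,0.5,0.6): print(z,onplane(c,[[300,133],[300,122]],z), project(manip.read_camera("scene"),np.c_[onplane(c,[[300,122]],z),z]))
print("bottle/roll",onplane(c,[[176,313]],0.0),onplane(c,[[384,203]],.05),onplane(c,[[257,258],[310,245]],0.08))
print(manip.get_obs()["clock"])
w=manip.read_camera("wrist"); print(w["fx"],w["cx"],w["cy"]);print(w["T"]); save(w,"w0.png")
E
```

```text
blue [299.3947 320.2961] (array([0.4531, 0.0922]), array([124.6113,  68.2121]), np.float64(-0.2568887850651522))
blue [155.1791 308.9254] (array([0.4723, 0.4156]), array([57.0874, 51.2014]), np.float64(-0.028570658490479017))
blue [254.5    255.6905] (array([0.5886, 0.1853]), array([40.5284, 14.4422]), np.float64(-0.029726337245518986))
blue [425.8255 249.698 ] (array([ 0.5918, -0.2213]), array([118.5743,  63.6561]), np.float64(-0.05245215609160114))
blue [253.4082 243.5986] (array([0.6193, 0.1874]), array([126.6125,  44.2369]), np.float64(-0.0023908528686185093))
orange [485.1429 295.3407] (array([ 0.4792, -0.3515]), array([61.8137, 48.9849]), np.float64(-0.029217540319259383))
tan [433.6364 285.7727] (array([ 0.5034, -0.2308]), array([62.9891, 18.7943]), np.float64(-0.05966759159100721))
0.3 [[0.7717 0.0578]
 [0.7941 0.0574]] [[256.295  149.3779]]
0.4 [[0.73   0.0532]
 [0.7503 0.0528]] [[266.0594 117.7986]]
0.5 [[0.6884 0.0485]
 [0.7064 0.0482]] [[277.2721  81.5352]]
0.6 [[0.6467 0.0439]
 [0.6625 0.0436]] [[290.281   39.4624]]
bottle/roll [[0.4597 0.3702]] [[ 0.6968 -0.1227]] [[0.5703 0.1698]
 [0.5964 0.0507]]
0.35
395.7477083219135 315.978217491723 239.08127251596366
[[ 0.4139 -0.8647 -0.2847  0.3331]
 [-0.9103 -0.393  -0.1298 -0.5346]
 [ 0.0003  0.3129 -0.9498  0.3732]
 [ 0.      0.      0.      1.    ]]
```

View pics/w0.png

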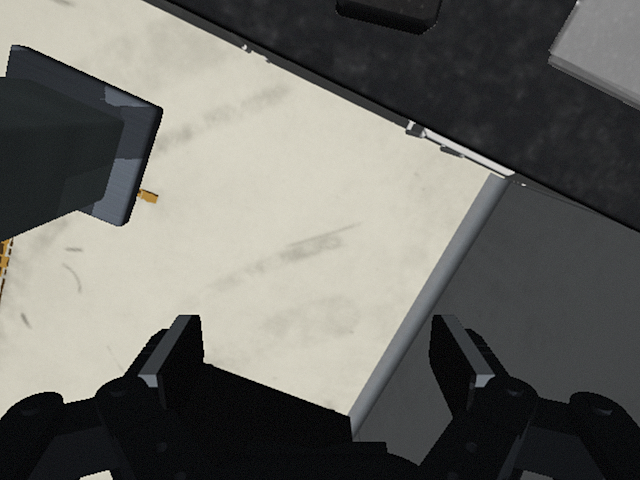

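The wrist view shows only floor and the table edge, with the fingertips at rows 315 and up. Next I look from above the tray and then above the stack.

```bash
python3 - <<'E'
from h import *
for n,p,phi in(("tray",[0.535,-0.29,0.44],-0.03),("stack",[0.46,0.09,0.44],-0.2)):
    manip.reach(p,down(phi)); manip.hold(0.3); c=manip.read_camera("wrist")
    save(c,f"w_{n}.png"); np.save(f"w_{n}.npy",c,allow_pickle=True)
    o=manip.get_obs(); print(n,o["clock"],o["tcp_pos"],o["qpos"])
E
```

```text
tray 2.2167 [ 0.5347 -0.2905  0.4399] [-0.5001  0.2967  1.6322 -0.      1.2128 -0.4691]
stack 4.0083 [0.4602 0.0896 0.4399] [ 0.1892  0.0693  1.9135 -0.      1.159   0.3899]
```

View pics/w_tray.png

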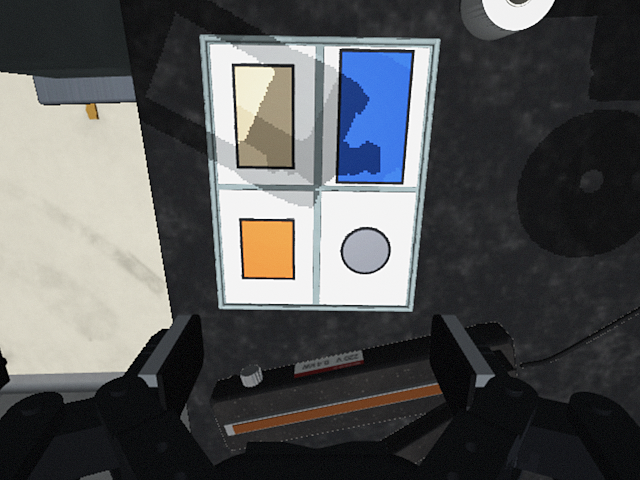

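View pics/w_stack.png

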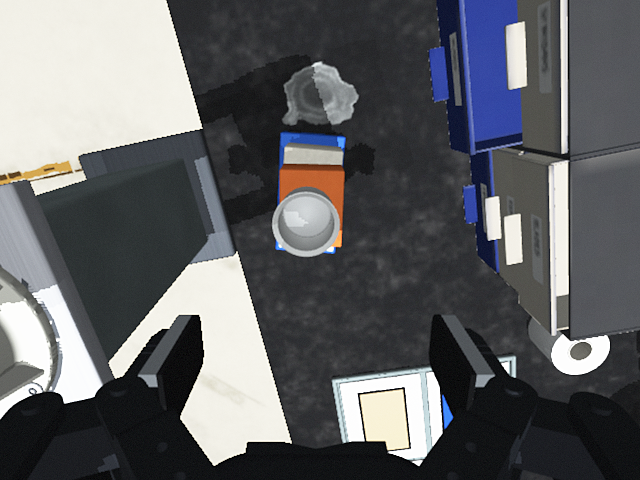

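The tray view shows all four drawings unobstructed: tan (264,116), blue (376,116), orange (268,249) and ring (366,251). The stack view shows the cup rim circle at about (306,222), and below it the orange, tan and blue edges. Now I fit the tile grid and the cup rim.

```bash
python3 - <<'E'
from h import *
c=np.load("w_tray.npy",allow_pickle=True).item()
g=cv2.cvtColor(c["pixels"],cv2.COLOR_RGB2GRAY); hsv=cv2.cvtColor(c["pixels"],cv2.COLOR_RGB2HSV)
m=cv2.inRange(g[:315],0,70); ks,h=cv2.findContours(m,cv2.RETR_CCOMP,cv2.CHAIN_APPROX_NONE)
P={}
for n,s in dict(tan=(264,116),blue=(376,116),orange=(268,249),ring=(366,251)).items():
    for i,k in enumerate(ks):
        if h[0][i][3]<0 and cv2.contourArea(k)>1000 and cv2.pointPolygonTest(k,s,False)>0 and cv2.contourArea(k)<15000:
            r=rect(c,k[:,0],0.006); P[n]=r[0]; print(n,r)
# grid fit: u=(x index), v=(y index)
ix=dict(tan=(-53,68),blue=(53,68),orange=(-53,-68),ring=(53,-68))
A=np.array([ix[n] for n in P])/1000; B=np.array([P[n] for n in P])
am,bm=A.mean(0),B.mean(0); a=A-am; b=B-bm
th=np.arctan2((a[:,0]*b[:,1]-a[:,1]*b[:,0]).sum(),(a*b).sum())
Rm=np.array([[np.cos(th),-np.sin(th)],[np.sin(th),np.cos(th)]])
fit=(A-am)@Rm.T+bm; print("yaw",th); [print(n,f,(B[i]-f)*1000) for i,(n,f) in enumerate(zip(P,fit))]
np.savez("tiles.npz",yaw=th,**dict(zip(P,fit)))
c=np.load("w_stack.npy",allow_pickle=True).item()
g=cv2.medianBlur(cv2.cvtColor(c["pixels"],cv2.COLOR_RGB2GRAY),3)[150:290,240:380]
print("hough",cv2.HoughCircles(g,cv2.HOUGH_GRADIENT,1.2,100,param1=120,param2=25,minRadius=25,maxRadius=42))
hs=cv2.cvtColor(c["pixels"],cv2.COLOR_RGB2HSV)
m=cv2.inRange(hs,(0,0,90),(180,45,255));m[:185]=0;m[270:]=0;m[:,:260]=0;m[:,355:]=0
m=cv2.morphologyEx(m,cv2.MORPH_OPEN,np.ones((5,5)));k=max(cv2.findContours(m,cv2.RETR_EXTERNAL,cv2.CHAIN_APPROX_NONE)[0],key=cv2.contourArea)[:,0]
e=cv2.fitEllipse(k);print("ellipse",e,onplane(c,[e[0]],0.144))
(x,y),r=cv2.minEnclosingCircle((onplane(c,k,.146)*1000).astype(np.float32));print("cup",x,y,r)
save(c,"stackcrop.png",(240,110,400,280),4-0.6)
E
```

```text
tan (array([ 0.4876, -0.2166]), array([96.9147, 58.1349]), np.float64(-0.038461771937087885))
blue (array([ 0.5937, -0.2214]), array([124.7705,  69.0973]), np.float64(-0.04608520371549418))
orange (array([ 0.4817, -0.3522]), array([68.2578, 57.8602]), np.float64(-0.04250924416179025))
ring (array([ 0.5873, -0.357 ]), array([53.0882, 52.1479]), np.float64(-0.011455187954812374))
yaw -0.0451572571479858
tan [ 0.4877 -0.2165] [-0.0907 -0.1478]
blue [ 0.5936 -0.2213] [ 0.0759 -0.1567]
orange [ 0.4815 -0.3524] [0.1457 0.1467]
ring [ 0.5874 -0.3571] [-0.1309  0.1579]
hough [[[65.4  77.4  35.92]]]
ellipse ((305.43243408203125, 223.16500854492188), (66.22807312011719, 67.06952667236328), 9.448649406433105) [[0.4554 0.0965]]
cup 456.1133728027344 96.45084381103516 25.290294647216797
```

View pics/stackcrop.png

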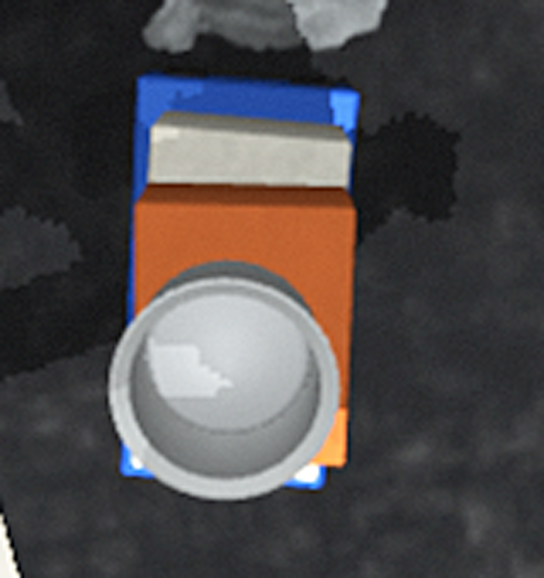

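The tile grid fits to within 0.2 mm with yaw −0.045. The enlarged stack shows the cup rim centre at about (306,224), and the orange and tan parts sit with different yaws and offsets. I take the cup now.

```bash
cat >> h.py <<'E'
T=np.load("tiles.npz")
def st(s=""):
    o=manip.get_obs(); print(s,"t",round(o["clock"],2),o["tcp_pos"],"F",o["contact_force"],"w",round(o["grip_width"],4),"f",round(o["grip_force"],1)); return o
def pick(xy,phi,z,up,pre=0.085):
    manip.reach([*xy,up],down(phi)); manip.set_gripper(pre)
    manip.line_to([*xy,z],vel=0.15); manip.hold(0.2); manip.set_gripper(0.0); manip.hold(0.2); st("gripped")
    manip.line_to([*xy,z+0.03],vel=0.06); manip.line_to([*xy,up],vel=0.15); st("lifted")
def place(xy,phi,z,up):
    """z: nominal TCP height with the part resting on the tile"""
    manip.line_to([*xy,up],down(phi),vel=0.2)
    manip.line_to([*xy,z+0.02],vel=0.12); manip.line_to([*xy,z+0.003],vel=0.04); manip.hold(0.3)
    f0=manip.get_obs()["contact_force"][2]
    for d in (0.002,0.001,0,-0.001,-0.002):
        manip.line_to([*xy,z+d],vel=0.02); manip.hold(0.1); f=manip.get_obs()["contact_force"][2]-f0
        if f>2.5: break
    st(f"down d={d} f={f:.1f}")
def release(up,w=0.085):
    manip.set_gripper(w); manip.hold(0.2); p=manip.get_obs()["tcp_pos"]
    manip.line_to([p[0],p[1],p[2]+0.05],vel=0.1); manip.line_to([p[0],p[1],up],vel=0.25); st("released")
E
python3 - <<'E'
from h import *
pick([0.4557,0.0958],-0.2,0.292,0.40)
place(T["ring"],float(T["yaw"]),0.292-0.101,0.36)
release(0.36)
c=manip.read_camera("wrist"); save(c,"cup_placed.png",(0,60,640,480))
manip.reach([0.46,0.09,0.40],down(-0.2)); manip.hold(.3); c=manip.read_camera("wrist"); np.save("w2.npy",c,allow_pickle=True); save(c,"w2.png",(200,100,440,280),3.3)
st()
E
```

```text
gripped t 6.28 [0.4559 0.0958 0.2927] F [-2.4658 -0.5668  9.0997] w 0.0423 f 59.4
lifted t 7.59 [0.4554 0.0957 0.3992] F [-0.1019  0.199  -0.2867] w 0.0424 f 60.7
down d=0 f=7.2 t 13.43 [ 0.5875 -0.3573  0.1917] F [-2.3024  0.0672  6.723 ] w 0.0422 f 61.1
released t 15.4 [ 0.5872 -0.357   0.3596] F [0.5692 0.2536 0.1506] w 0.0853 f 0.0
 t 17.51 [0.4602 0.0897 0.3999] F [ 0.7758  0.8842 -0.2262] w 0.085 f 0.0
```

View pics/cup_placed.png

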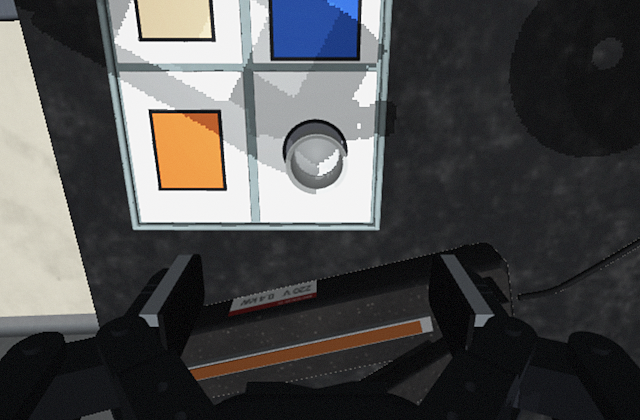

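View pics/w2.png

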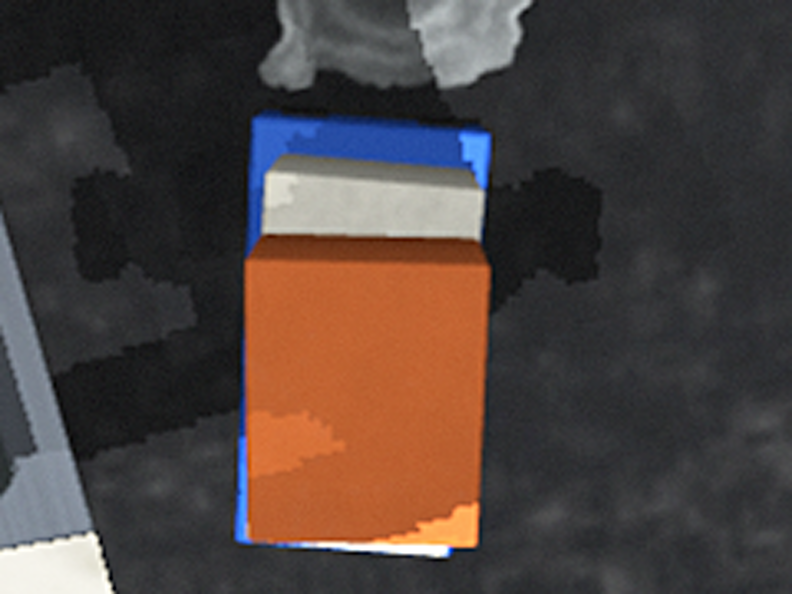

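The cup stands inside the ring outline at image (316,158). The orange top's corners in the crop are about (246,260), (490,265), (478,547) and (248,541), and I cast those onto z=0.107.

```bash
cat >> h.py <<'E'
def quad(c,crop,off,s,z):
    """corners TL,TR,BR,BL in crop pixels -> centre, side lengths, yaw of y axis"""
    p=onplane(c,np.array(crop)/s+np.array(off),z)
    ex=((p[1]-p[0])+(p[2]-p[3]))/2; ey=((p[0]-p[3])+(p[1]-p[2]))/2
    yx=np.arctan2(ex[1],ex[0]); yy=np.arctan2(-ey[0],ey[1])
    print("quad",p.mean(0),np.linalg.norm(ex)*1e3,np.linalg.norm(ey)*1e3,"yaws",yx,yy)
    return p.mean(0),yx,yy
E
python3 - <<'E'
from h import *
c=np.load("w2.npy",allow_pickle=True).item()
quad(c,[(246,260),(490,265),(478,547),(248,541)],(200,100),3.3,.107)
hs=cv2.cvtColor(c["pixels"],cv2.COLOR_RGB2HSV)
m=cv2.inRange(hs,(5,130,150),(20,255,255));m=cv2.morphologyEx(m,cv2.MORPH_OPEN,np.ones((5,5)))
for k in cv2.findContours(m,cv2.RETR_EXTERNAL,cv2.CHAIN_APPROX_NONE)[0]:
    if cv2.contourArea(k)>800 and 150<k[:,0,0].mean()<400: print(rect(c,k[:,0],.107),k[:,0].min(0),k[:,0].max(0))
E
```

```text
quad [0.4591 0.0964] 49.328906417109124 60.920372154882934 yaws -0.22557285836532753 -0.22194880776732256
(array([0.4587, 0.0968]), array([61.166 , 49.0352]), np.float64(-0.21960399717182488)) [274 179] [347 265]
```

```bash
python3 - <<'E'
from h import *
y=float(T["yaw"])
pick([0.459,0.0966],-0.222,0.246,0.36)
place(T["orange"],y,0.246-0.065,0.36)
release(0.36)
c=manip.read_camera("wrist"); np.save("w3a.npy",c,allow_pickle=True); save(c,"w3a.png",(60,60,460,300),1.9)
manip.reach([0.46,0.09,0.36],down(-0.22)); manip.hold(.3); c=manip.read_camera("wrist"); np.save("w3.npy",c,allow_pickle=True); save(c,"w3.png",(180,100,460,310),2.8)
st()
E
```

```text
gripped t 19.74 [0.4592 0.0966 0.2464] F [-0.8151  0.0525  6.1088] w 0.0494 f 62.5
lifted t 21.1 [0.4586 0.0965 0.3592] F [-0.1968 -0.1688 -0.8874] w 0.0489 f 62.0
down d=0 f=5.7 t 26.9 [ 0.4816 -0.3524  0.1815] F [-2.1094  0.2191  5.0598] w 0.0489 f 62.4
released t 28.87 [ 0.4811 -0.352   0.3587] F [ 0.8736  1.0599 -0.1699] w 0.0851 f 0.0
 t 30.89 [0.4601 0.0897 0.36  ] F [0.0101 0.2455 0.2165] w 0.0849 f 0.0
```

View pics/w3a.png

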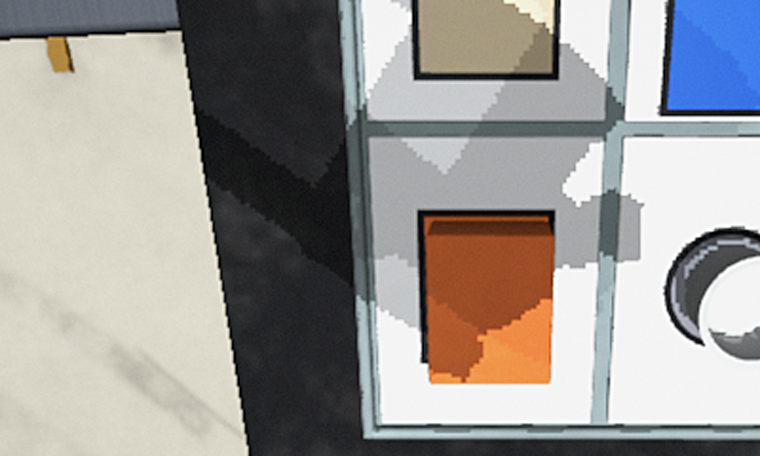

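View pics/w3.png

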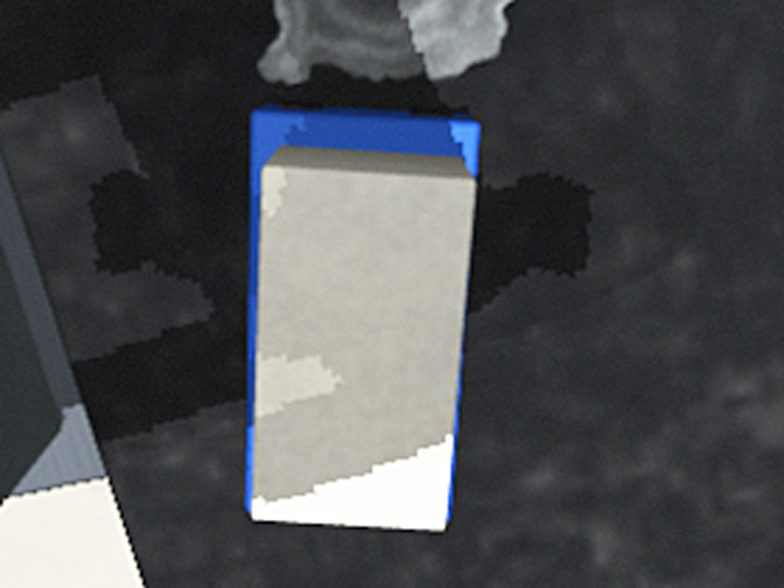

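The orange carton stands upright inside its outline, and I will check its centring numerically. The tan top's corners in the crop are (264,166), (475,178), (445,529) and (253,520).

```bash
python3 - <<'E'
from h import *
c=np.load("w3.npy",allow_pickle=True).item()
quad(c,[(264,166),(475,178),(445,529),(253,520)],(180,100),2.8,.071)
c=np.load("w3a.npy",allow_pickle=True).item()
quad(c,[(427,234),(555,236),(550,382),(429,382)],(60,60),1.9,.042); print(T["orange"],T["yaw"])
E
```

```text
quad [0.4572 0.0951] 48.82129401695538 89.15052616732221 yaws -0.27521842835382876 -0.28288778239447326
quad [ 0.4835 -0.3525] 49.094370008065255 60.255153427275644 yaws -0.05319143231328511 -0.05363433029964938
[ 0.4815 -0.3524] -0.0451572571479858
```

The image shows the orange carton about 2 mm off in +x relative to its drawing, which fits a constant camera bias along the closing axis. I quantify that against the outline corners in the same picture.

```bash
python3 - <<'E'
from h import *
c=np.load("w3a.npy",allow_pickle=True).item()
p=onplane(c,np.array([(418,210),(555,210)])/1.9+60,.006); print(p,p.mean(0), np.linalg.norm(p[1]-p[0]))
y=float(T["yaw"]); print("orange far-edge midpoint expected",T["orange"]+.035*np.array([-np.sin(y),np.cos(y)]))
c=np.load("w3a.npy",allow_pickle=True).item(); print(c["T"][:3,3], manip.get_obs()["tcp_pos"])
# tan outline lower edge in the same picture
p=onplane(c,np.array([(414,79),(559,79)])/1.9+60,.006); print(p.mean(0),"exp",T["tan"]-.049*np.array([-np.sin(y),np.cos(y)]))
E
```

```text
[[ 0.4545 -0.3168]
 [ 0.5128 -0.3194]] [ 0.4836 -0.3181] 0.05833944021543507
orange far-edge midpoint expected [ 0.4831 -0.3174]
[ 0.4856 -0.2705  0.3274] [0.4601 0.0897 0.36  ]
[ 0.486  -0.2655] exp [ 0.4855 -0.2655]
```

```bash
python3 - <<'E'
from h import *
y=float(T["yaw"]); b=0.0017
e=lambda a:np.array([np.cos(a),np.sin(a)])
pick(np.array([0.4572,0.0951])-b*e(-.279),-0.279,0.206,0.34)
place(T["tan"]-b*e(y),y,0.206-0.020,0.34)
release(0.36)
c=manip.read_camera("wrist"); np.save("w4a.npy",c,allow_pickle=True)
manip.reach([0.455,0.09,0.34],down(-0.24)); manip.hold(.3); d=manip.read_camera("wrist"); np.save("w4.npy",d,allow_pickle=True)
A=cv2.resize(c["pixels"][80:400,120:520],None,fx=2,fy=1.7)[:,:,::-1][:300*2]
save(dict(pixels=np.hstack([c["pixels"][40:400,130:450],d["pixels"][40:400,150:470]])),"w4.png",None,1.25)
st()
E
```

```text
gripped t 33.23 [0.4557 0.0956 0.2064] F [-0.1174 -0.3293  6.2518] w 0.0494 f 62.3
lifted t 34.72 [0.4552 0.0955 0.3392] F [-1.1862 -0.0686 -1.2396] w 0.0493 f 62.0
down d=0 f=6.0 t 39.62 [ 0.4861 -0.2165  0.1864] F [-0.7054  0.9545  4.5991] w 0.0493 f 62.4
released t 41.58 [ 0.4856 -0.2162  0.359 ] F [-1.0844  0.0929 -0.2841] w 0.0848 f 0.0
 t 43.15 [0.4552 0.0895 0.34  ] F [0.6093 0.145  0.2588] w 0.085 f 0.0
```

View pics/w4.png

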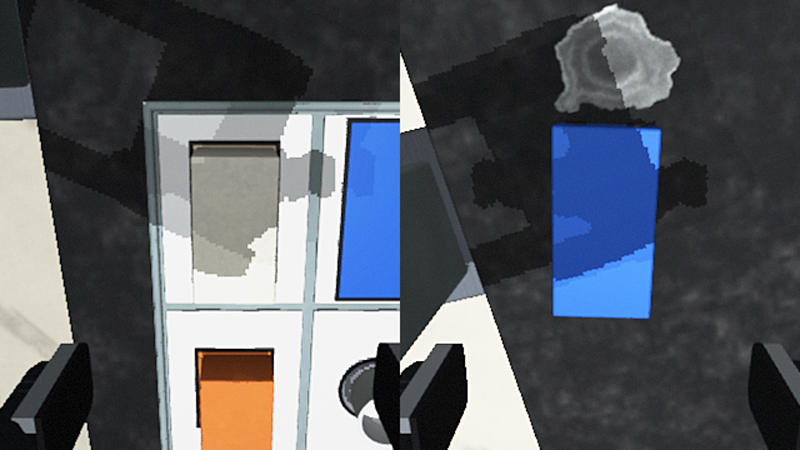

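The left view shows the tan carton centred on its outline. The right view shows the case alone, spanning (552–661, 125–318) in that crop.

```bash
python3 - <<'E'
from h import *
y=float(T["yaw"]); b=0.0017
e=lambda a:np.array([np.cos(a),np.sin(a)])
c=np.load("w4.npy",allow_pickle=True).item()
k=[k for k in blobs(c,(100,120,60),(125,255,255),3000) if 200<k[:,0].mean()<400][0]
ctr,s,a=rect(c,k,.026); print(ctr,s,a)
ey=np.array([-np.sin(a),np.cos(a)])
ctr=ctr-ey*max(0,(s[0]-117)/2000); print(ctr)
assert abs(ctr-[.455,.09]).max()<.02 and 112<s[0]<130
pick(ctr-b*e(a),a,0.177,0.32)
place(T["blue"]-b*e(y),y,0.183,0.32)
release(0.36)
manip.reach([0.535,-0.32,0.40],down(y)); manip.hold(.3)
c=manip.read_camera("wrist"); np.save("w5.npy",c,allow_pickle=True); save(c,"w5.png",(160,0,480,330),1.8)
st()
E
```

```text
[0.4545 0.0918] [118.9717  61.8664] -0.27100806621642537
[0.4542 0.0909]
gripped t 45.48 [0.4527 0.0914 0.1776] F [-1.9436 -0.1846 10.1718] w 0.0605 f 63.8
lifted t 47.03 [0.4522 0.0913 0.3192] F [-1.2079 -0.0745 -1.6051] w 0.0605 f 65.1
down d=0 f=7.1 t 51.94 [ 0.592  -0.2212  0.1837] F [-2.1157  0.3856  5.225 ] w 0.0607 f 65.9
released t 53.83 [ 0.5914 -0.221   0.3589] F [-0.3898 -0.5799 -0.3458] w 0.085 f 0.0
 t 54.73 [ 0.5354 -0.3193  0.3995] F [-0.0743  0.5932 -0.8962] w 0.0852 f 0.0
```

View pics/w5.png

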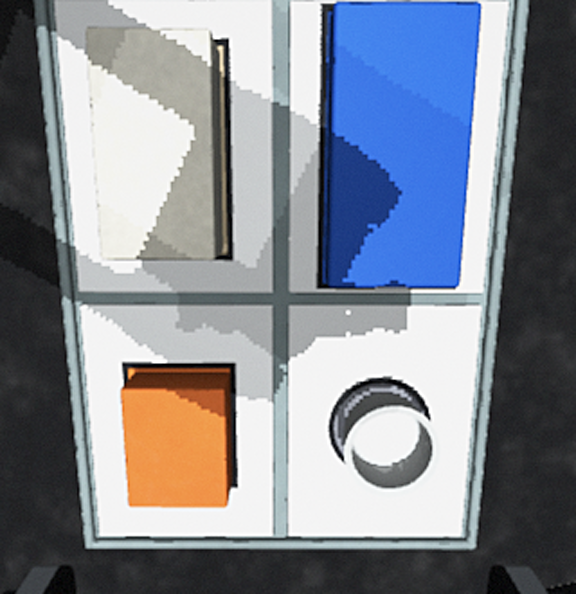

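All four parts stand upright on their own tiles. I read the top corners off this view and compare them with the tile centres.

```bash
python3 - <<'E'
from h import *
c=np.load("w5.npy",allow_pickle=True).item()
y=float(T["yaw"]); Rt=np.array([[np.cos(y),np.sin(y)],[-np.sin(y),np.cos(y)]])
off=(160,0)
for n,q,z in (("tan",[(88,28),(210,28),(216,258),(103,258)],.051),("blue",[(334,3),(481,3),(459,287),(328,287)],.032),("orange",[(122,388),(228,386),(228,505),(129,505)],.042)):
    p,_,_=quad(c,q,off,1.8,z); print(n,Rt@(p-T[n])*1000)
hs=cv2.cvtColor(c["pixels"],cv2.COLOR_RGB2HSV)
p=onplane(c,np.array([(343,447),(438,447),(391,404),(391,490)])/1.8+np.array(off),.045)
p=np.array([(p[0,0]+p[1,0])/2,(p[2,1]+p[3,1])/2]); print("cup",p,Rt@(p-T["ring"])*1000)
# tile frame recheck: outer tray corners / ring outline left+top edge
q=onplane(c,np.array([(330,425),(385,377)])/1.8+np.array(off),.006); print("ring left/top offs",(q[0]-T["ring"])*1000,(q[1]-T["ring"])*1000)
q=onplane(c,np.array([(124,364),(236,364)])/1.8+np.array(off),.006); print("orange top corners",[Rt@(v-T["orange"])*1000 for v in q])
q=onplane(c,np.array([(232,258),(229,40)])/1.8+np.array(off),.006); print("tan right corners",[Rt@(v-T["tan"])*1000 for v in q])
q=onplane(c,np.array([(318,287),(323,5)])/1.8+np.array(off),.006); print("blue left corners",[Rt@(v-T["blue"])*1000 for v in q])
E
```

```text
quad [ 0.4886 -0.217 ] 48.60869861336758 88.59671363597558 yaws -0.043919628312275846 -0.050547369512215314
tan [ 0.9566 -0.4903]
quad [ 0.5934 -0.2225] 61.007375875996885 116.30703612705638 yaws -0.04392348165280079 -0.044240559275944606
blue [-0.1466 -1.2484]
quad [ 0.4845 -0.3519] 49.77546668366882 60.83285347099478 yaws -0.03445183240134445 -0.061615632898710866
orange [2.9402 0.6247]
cup [ 0.5878 -0.3555] [0.3047 1.6582]
ring left/top offs [-26.1633   1.8352] [ 3.1305 26.9083]
orange top corners [array([-27.9433,  33.8243]), array([30.2048, 33.8828])]
tan right corners [array([ 29.2163, -48.4399]), array([29.8105, 47.9111])]
blue left corners [array([-33.9076, -62.5868]), array([-33.8622,  61.9223])]
```

Tan and blue are within about 1 mm. Orange, placed before the bias correction, is about 2 mm off in +x. I regrip and shift it, then view the cup and orange from straight above.

```bash
python3 - <<'E'
from h import *
y=float(T["yaw"]); ex=np.array([np.cos(y),np.sin(y)]); ey=np.array([-ex[1],ex[0]])
o=T["orange"]
pick(o,y,0.183,0.205) if False else None
manip.reach([*o,0.30],down(y)); manip.line_to([*o,0.182],vel=.12); manip.hold(.2); manip.set_gripper(0.0); manip.hold(.2)
manip.line_to([*o,0.192],vel=.05); place(o-.002*ex-.0008*ey,y,0.182,0.192+.004); release(.36)
ims=[]
for n in("ring","orange"):
    p=T[n]-.082*ey; manip.reach([*p,0.36],down(y)); manip.hold(.3); c=manip.read_camera("wrist"); np.save(f"n_{n}.npy",c,allow_pickle=True)
    u=project(c,[*T[n],.006])[0]; print(n,u); x0,y0=int(u[0])-60,int(u[1])-60; print(x0,y0); ims.append(c["pixels"][y0:y0+120,x0:x0+120])
save(dict(pixels=np.hstack(ims)),"nadir.png",None,3.3); st()
E
```

```text
down d=0 f=7.1 t 60.0 [ 0.4796 -0.3531  0.1823] F [-2.0081  0.7559  5.9867] w 0.0489 f 62.4
released t 61.96 [ 0.4792 -0.3528  0.359 ] F [ 0.2012 -0.1397 -0.3144] w 0.0851 f 0.0
ring [314.7927 108.1582]
254 48
orange [313.0681 107.6899]
253 47
 t 63.76 [ 0.4785 -0.4342  0.3598] F [ 0.3468 -0.1833 -1.0952] w 0.0848 f 0.0
```

View pics/nadir.png

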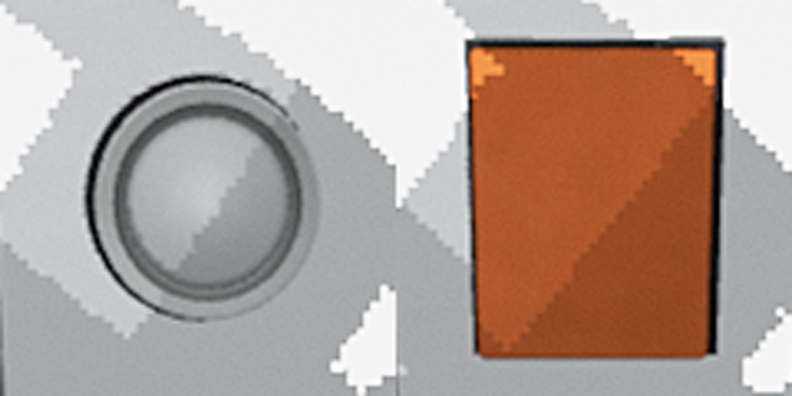

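From directly above, the cup is off by about 1 mm inside its ring, with the outline at 86–322 and the rim at about 95–322. Orange sits within about 1 mm of its outline and is aligned with it, so I hand in.

```bash
python3 -c "
from workcell import manip
print(manip.hand_in())"
```

```text
the job is handed in; nothing more can be done
None
```

The job is handed in at about 64 s: the cup and three cartons stand upright on their matching tiles, each within about 1–1.5 mm of its drawing by camera; the bottle and label roll were never approached, but I did not re-check them.

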